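Take down the prism stack and set out the test pieces

TASK

Take the stack of mortar prisms and scale weights apart from the top, one thing at a time and keeping everything upright. Stand the large weight flat in the large dish and the small weight flat in the small dish, lay the half prism on the square platen, centred and lengthwise along the platen's base, and lay the whole prism across the two rollers, centred and in line with the roller seat's base.

Things in the scene. Friction and masses are not known exactly. Their poses are not given: they have to be found in the camera images.
- whole_prism_centre (a point): the whole mortar prism: grey bar 160 x 40 x 40 mm, lying flat at the bottom of the stack on the worktop. The point is its centre (20 mm above its underside); x runs along its length, z up. Mass about 0.6 kg; the other three weigh less. (Another whole prism that lies alone at the back of the worktop is not part of the job.)
- half_prism_centre (a point): the broken half prism: grey block 83 x 40 x 40 mm, lying on one end of the whole prism, along it. The point is its centre (20 mm above its underside); x runs along its length, z up. (Another, shorter half that lies alone at the back of the worktop is not part of the job.)
- small_weight_centre (a point): the smaller stacked scale weight, brass coloured: round body 35 mm in diameter and 35 mm high with a knob 18 mm in diameter on top, 46 mm high in all; it stands on the free end of the whole prism, beside the half prism. The point is on its axis, 23 mm above its underside; z up. (A still smaller brass weight that stands alone on the worktop is not part of the job.)
- large_weight_centre (a point): the larger scale weight, grey steel: round body 49 mm in diameter and 44 mm high with a knob 24 mm in diameter on top, 60 mm high in all; it stands on top of the half prism, the highest thing of the stack. The point is on its axis, 30 mm above its underside; z up.
- roller_seat_top (a point): the bending seat, fixed: a dark steel base 170 x 64 x 10 mm that carries two parallel steel rollers 10 mm in diameter and 60 mm long, 100 mm apart. The point is midway between the rollers, level with their tops, 30 mm above the worktop; x runs along the base from roller to roller (the rollers lie along y).
- platen_top (a point): the compression seat, fixed: a grey base 100 x 76 x 10 mm with a raised bright square platen 40 x 40 mm in the middle. The point is the centre of the platen's top face, 30 mm above the worktop; x runs along the base's 100 mm side.
- large_dish_floor (a point): the large round steel weight dish, fixed: 82 mm outer and 74 mm inner diameter, floor 3 mm thick, rim 4 mm high above the floor. The point is the centre of its inner floor.
- small_dish_floor (a point): the small round steel weight dish, fixed: 64 mm outer and 56 mm inner diameter, floor 3 mm thick, rim 4 mm high above the floor. The point is the centre of its inner floor.
Not all that is in view belongs to the job. Leave any yellow look-alike of the part that bears half_prism_centre alone.

How it is judged:
By the outcome, as a careful person would: the job done as asked, in the order asked, and still so for the second after the job is handed in, with the robot touching nothing.
It also fails if it takes over 128 s, if anything falls off the work surface, if the arm or the gripper's body presses on something with over 40 N, if the wrist force passes 120 N, or if a joint passes its speed limit or range.

ROBOT

A 6-joint arm with a two-finger parallel gripper is mounted at the origin on a cart in front of the work surface, level with it; the furniture and walls round the work are solid. World frame = base frame: x ahead of the robot, y to its left, z up, the work surface at z = 0. Lengths are in m, angles in rad, forces in N, time in s.
With the tool pointing down it reaches from about 0.25 to 0.725 m from the base axis. Payload 4 kg.
Tool frame: the origin (TCP) lies on the front face of the gripper's body, between the roots of the fingers; the fingertips stand 73 mm ahead of it and the grasp point (between the pads) lies bot.tcp_to_grasp ahead of it (bot.tcp_to_grasp is the distance from the TCP to the grasp point, in m); z points along the fingers, y is the line along which they close (so a half turn about z gives the same grasp; the last joint's range is limited). The gripper opens to 85 mm and grips with 20 to 120 N. Pads are 22 mm wide; open, the fingers measure 114 mm over their backs; the gripper's body (76 mm by 85 mm) begins 54 mm behind the grasp point. The pads swing forward as they close: fully open they stand 13 mm farther back than shut.
Start: joints at [-1.33, 0.241, 0.005, 1.335, 0, 1.571], TCP at [0.119, -0.486, 0.304] pointing down, gripper open.
Joint ranges: [-2.72, 2.72], [-1.05, 1.87], [-1.09, 1.28], [-1.99, 2.15], [-1.42, 1.44], [-3.14, 3.14]. Speed limits (rad/s): [2.79, 2.79, 3.14, 3.14, 3.14, 3.14].

INTERFACE

Orientations are given as a unit quaternion [x, y, z, w].
In Python, from workcell import bot gives the robot as it stands.
- The arm moves only by the shell command python3 -m jog 'ROWS' [OPENING]. ROWS is JSON, one flat list of numbers, 6 for each row, row after row: the shift along the world's x, y, z scaled (see below), then the turn, a rotation vector about the world's x, y, z scaled (see below). In form: [tx, ty, tz, wx, wy, wz, tx, ty, tz, wx, wy, wz, ...]. A call has 1 to 10 rows; each row is the pose to reach, as a shift and turn from the pose commanded when the call began; what a row does not reach only later rows make up. The controller multiplies each number of a shift by 800 mm and each number of a turn by 2 rad. A row lasts 1/12 s, in which the tool goes at most 41.7 mm and 7.16 degrees, less where a joint would pass 70% of its speed; a pose out of reach is approached as far as the arm can. A call with a number of a shift or a turn outside -1 to 1 is refused whole. A call with a gripper value outside its range is refused whole. OPENING is the opening, from -1 (shut) to 1 (fully open), set as the call begins (- or left out, the last holds). The fingers move at their own pace and stop on an object; the grip force is fixed at half the most. Time passes only in rows, so rows that repeat a pose let the fingers close. It gives the time, the measured TCP pose, the force, the opening and the grip force at its end, in the units of the state.
- bot.get_obs(): the state, without advancing time (a new reading comes with each control period).
- bot.camera(name): name is "side" or "top" or "wrist"; returns (picture, depth): 384x512x3 uint8, red, green, blue; 384x512 float32, m along the optical axis (not along the pixel's ray), 0 where there is no reading.
- bot.calibration(name): a dict with "intrinsics" (3x3 intrinsics, pixels), "pose" (4x4, takes a point from camera to world coordinates). Camera axes: x right, y up, looking along -z (the intrinsics and any distortion apply to the point x, -y, -z); pixel columns grow to the right and rows downward; lengths in m; the calibration is good to about 2 mm. A picture is of the moment at which its call begins: read the wrist's pose just before it. calibration takes no time and is no camera call; for the wrist camera it gives the pose at the moment of the call.
- bot.job_done(): hands the job in; it is judged then, once.
Trained networks look in the newest picture that a camera, given by its name, has taken for a name from the list of things; names that differ only in an ending like _2 or _b are one class to them, and where a whole thing is asked for, a point or a joint stands for the part that bears it (a point fixed in the world has none). Each returns a list of dicts, best first, with "confidence" (0 to 1); they miss things now and then, are a little off and sometimes report something else, mostly with a low value. They report only what shows in the picture. A call takes as long as a camera call. They do not tell look-alikes from the thing itself.
- bot.find_in(label, camera): "at" ([x, y, z] in m, in the coordinates of the camera as it stood for that picture, good to about 4 mm: the middle of the surface that is visible of it).
- bot.tip_of(label, camera): "at" ([x, y, z] in m, in the coordinates of the camera as it stood for that picture, good to about 4 mm: a listed point, or the origin of a listed thing).
The state is a dict: "clock": time; "joint_pos": joint angles; "joint_vel": joint speeds; "tau": joint torques, N m; "eef_pos": TCP position; "tool_rot": TCP orientation; "ft_force": force on the tool from outside, world axes, zero at the start; "ft_torque": the same for the moment, N m; "grip_width": finger opening in m; "grasp_force": force on a finger pad.
Only numpy, scipy, OpenCV 4.12 (cv2) and the standard library are available. Lean on these libraries where they do the work, as an engineer would, in place of code of your own. Each camera call takes 0.05 s, during which the arm holds its last target. There are 200 camera calls.

## Working session

There is one attempt and no reset: what is moved stays moved. The work goes in short steps, Python scripts to look and compute and a shell command to move; the robot and the scene stay as the last step left them, time stands still between calls to the robot, and variables do not carry over. Pictures are saved under pics/ and viewed, at most 14 in all, crops included, and the job is handed in when it is done.

```bash
mkdir -p pics; ls
cat > h.py <<'E'
import numpy as np, cv2
from workcell import bot
def snap(c,n=None):
    cal=bot.calibration(c); p,d=bot.camera(c)
    if n: cv2.imwrite(f'pics/{n}.png',p[:,:,::-1])
    return p,d,np.array(cal['intrinsics']),np.array(cal['pose'])
def w(pt,T): return (T@np.r_[pt,1])[:3]
def px(P,K,T):
    c=np.linalg.inv(T)@np.r_[P,1]; q=K@np.array([c[0],-c[1],-c[2]]); return q[:2]/q[2]
def cloud(d,K,T):
    v,u=np.mgrid[:d.shape[0],:d.shape[1]]
    X=(u-K[0,2])/K[0,0]*d; Y=(v-K[1,2])/K[1,1]*d
    return np.stack([X,-Y,-d],-1)@T[:3,:3].T+T[:3,3]
E
python3 - <<'E'
from h import *
np.set_printoptions(precision=3,suppress=True)
L=['whole_prism_centre','half_prism_centre','small_weight_centre','large_weight_centre','roller_seat_top','platen_top','large_dish_floor','small_dish_floor']
ims=[]
for c in ['top','side']:
    p,d,K,T=snap(c,c+'0'); np.savez(c+'0',p=p,d=d,K=K,T=T); ims.append(p)
    for l in L:
        for r in bot.tip_of(l,c):
            P=w(r['at'],T); print(c,l,round(r['confidence'],2),P,px(P,K,T).round())
o=bot.get_obs(); print(o['clock'],o['tool_rot'],o['grip_width'],bot.tcp_to_grasp)
E
```

```text
pics
top whole_prism_centre 0.81 [0.497 0.01  0.019] [250. 205.]
top half_prism_centre 0.89 [ 0.659 -0.088  0.019] [285. 151.]
top half_prism_centre 0.71 [ 0.54  -0.141  0.02 ] [303. 192.]
top half_prism_centre 0.68 [0.633 0.126 0.02 ] [211. 158.]
top half_prism_centre 0.6 [ 0.466 -0.01   0.059] [257. 216.]
top half_prism_centre 0.37 [0.646 0.26  0.001] [167. 154.]
top small_weight_centre 0.46 [0.534 0.038 0.063] [240. 190.]
top small_weight_centre 0.31 [0.449 0.33  0.032] [136. 219.]
top large_weight_centre 0.71 [ 0.466 -0.012  0.113] [258. 214.]
top large_weight_centre 0.32 [ 0.443 -0.341  0.028] [374. 227.]
top roller_seat_top 0.7 [0.448 0.334 0.029] [135. 220.]
top platen_top 0.65 [ 0.442 -0.339  0.027] [373. 228.]
top large_dish_floor 0.61 [0.645 0.261 0.003] [167. 154.]
top small_dish_floor 0.87 [ 0.643 -0.238  0.002] [335. 158.]
side whole_prism_centre 0.62 [0.499 0.006 0.021] [274. 209.]
side half_prism_centre 0.91 [ 0.66  -0.086  0.024] [239. 190.]
side half_prism_centre 0.8 [0.625 0.119 0.02 ] [218. 219.]
side half_prism_centre 0.65 [ 0.539 -0.141  0.023] [279. 189.]
side half_prism_centre 0.61 [ 0.468 -0.012  0.056] [286. 198.]
side small_weight_centre 0.44 [0.533 0.038 0.063] [259. 199.]
side small_weight_centre 0.42 [0.449 0.333 0.03 ] [242. 267.]
side large_weight_centre 0.73 [ 0.461 -0.011  0.114] [288. 180.]
side roller_seat_top 0.62 [0.448 0.332 0.033] [242. 266.]
side roller_seat_top 0.36 [0.532 0.038 0.063] [259. 199.]
side platen_top 0.67 [ 0.442 -0.337  0.029] [324. 171.]
side large_dish_floor 0.63 [0.646 0.26  0.005] [186. 245.]
side small_dish_floor 0.63 [ 0.643 -0.239  0.005] [262. 180.]
0.9 [ 0.993  0.12  -0.     0.   ] 0.08496755514674874 0.0539
```

View pics/top0.png

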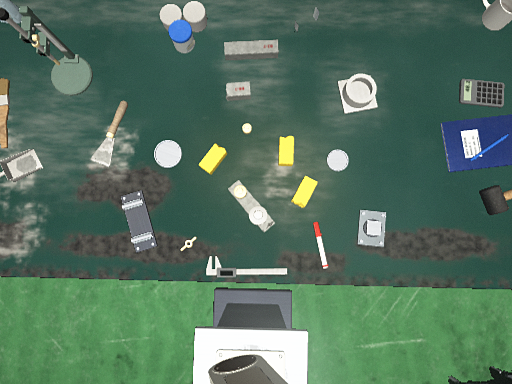

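View pics/side0.png

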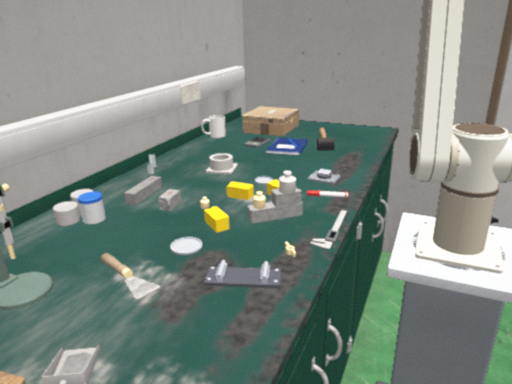

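The stack shows at top (250,205) and side (275,205). Yellow look-alikes at top (213,158), (286,150) and (304,192) are excluded by colour, and the greys at (250,47) and (238,89) are the lone ones at the back. The brass weight at (247,128) also stands alone. I'll confirm this in a crop and work out the yaws.

Run:
```python
from h import *
np.set_printoptions(precision=4,suppress=True)
z=np.load('top0.npz'); p,d,K,T=[z[k] for k in 'pdKT']
cv2.imwrite('pics/crop1.png',cv2.resize(p[140:270,110:400,::-1],None,fx=2.75,fy=2.75,interpolation=cv2.INTER_CUBIC))
print(T)
C=cloud(d,K,T)
for n,c,r,lo,hi in [('whole',(.497,.01),.11,.028,.05),('half',(.466,-.011),.06,.07,.09),('roller',(.448,.333),.11,.006,.016),('platenbase',(.442,-.338),.08,.005,.016),('platen',(.442,-.338),.05,.024,.036),('lw',(.464,-.011),.04,.11,.15),('sw',(.534,.038),.03,.07,.1)]:
    m=(np.hypot(C[...,0]-c[0],C[...,1]-c[1])<r)&(C[...,2]>lo)&(C[...,2]<hi)
    q=C[m]
    if len(q)<5: print(n,len(q)); continue
    R=cv2.minAreaRect((q[:,:2]*1000).astype(np.float32)); print(n,len(q),np.median(q[:,2]),R)
```

```text
[[ 0.0245  0.9932 -0.1142  0.4083]
 [-0.9997  0.0239 -0.0068 -0.0066]
 [-0.004   0.1144  0.9934  1.1595]
 [ 0.      0.      0.      1.    ]]
whole 248 0.039607842700177254 ((495.8556213378906, 8.648826599121094), (159.83447265625, 41.590057373046875), 41.08191680908203)
half 189 0.07954747015608055 ((468.62017822265625, -14.303878784179688), (81.41096496582031, 39.686614990234375), 41.38242721557617)
roller 984 0.01015852587571342 ((448.3819885253906, 344.8350830078125), (190.4057159423828, 169.15652465820312), 62.881744384765625)
platenbase 671 0.010269197518304685 ((443.2696533203125, -338.5672607421875), (148.8476104736328, 123.03304290771484), 12.159407615661621)
platen 209 0.029886938652922357 ((441.94677734375, -337.2684326171875), (42.7530517578125, 47.95416259765625), 87.41963958740234)
lw 273 0.12071224062511621 ((464.9873046875, -11.280082702636719), (46.95180892944336, 44.420860290527344), 1.4464436769485474)
sw 83 0.07304213720999586 ((531.9142456054688, 37.9884147644043), (27.494768142700195, 31.216310501098633), 47.33673095703125)
```

View pics/crop1.png

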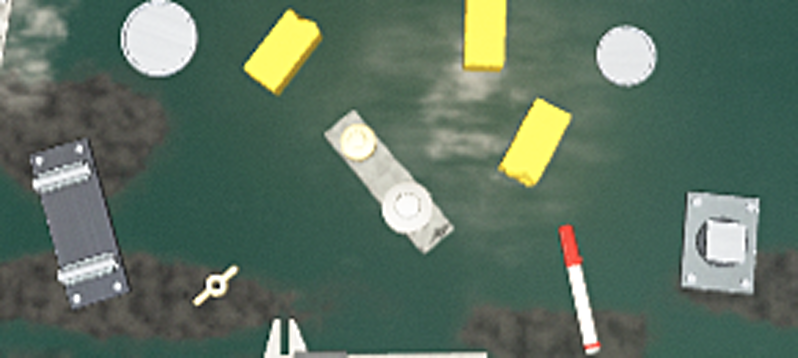

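The crop confirms it. The stack (large steel weight at (405,205), brass weight at (358,140)) lies on the grey bar, with no yellow part in it. The dishes, roller seat and platen seat are clear of it. I'll start moving, stopping by the platen for a close look on the way.

```bash
python3 -m jog '[0.0175,0.009,0,0,0,0, 0.0525,0.028,0,0,0,0, 0.0945,0.05,0,0,0,0, 0.14,0.074,0,0,0,0, 0.1855,0.098,0,0,0,0, 0.231,0.122,0,0,0,0, 0.273,0.144,0,0,0,0, 0.308,0.163,0,0,0,0, 0.336,0.178,0,0,0,0, 0.35,0.185,0,0,0,0]' 1
python3 - <<'E'
from h import *
np.set_printoptions(precision=4,suppress=True)
p,d,K,T=snap('wrist','w_platen'); np.savez('wp',p=p,d=d,K=K,T=T)
print(T); print(bot.get_obs()['joint_pos'])
C=cloud(d,K,T)
for lo,hi in [(.005,.016),(.024,.036)]:
    m=(np.hypot(C[...,0]-.442,C[...,1]+.338)<.075)&(C[...,2]>lo)&(C[...,2]<hi)&(d>0)
    m=cv2.morphologyEx(m.astype(np.uint8),cv2.MORPH_OPEN,np.ones((5,5)))>0
    q=C[m]; print(len(q),np.median(q[:,2]),cv2.minAreaRect((q[:,:2]*1000).astype(np.float32)))
for r in bot.tip_of('platen_top','wrist'): print(r['confidence'],w(r['at'],T))
E
```

```text
clock: 1.73
eef_pos: [0.4018, -0.3358, 0.3038]
tool_rot: [0.993, 0.122, 0.0, -0.0]
ft_force: [-0.0, -0.1, 0.3]
grip_width: 0.0855
grasp_force: 0.0
[[ 0.2419  0.9328  0.2673  0.4686]
 [-0.9703  0.2325  0.0667 -0.3195]
 [ 0.0001 -0.2755  0.9613  0.3736]
 [ 0.      0.      0.      1.    ]]
[-0.6957  0.2881  0.0679  1.3499  0.0015  2.2006]
4468 0.009638931983478038 ((441.3876647949219, -339.20855712890625), (76.15203857421875, 99.94933319091797), 85.28789520263672)
1472 0.02960287693643124 ((441.5214538574219, -339.2823791503906), (40.023834228515625, 39.83555603027344), 85.114013671875)
0.6 [ 0.4399 -0.3444  0.0323]
```

View pics/w_platen.png

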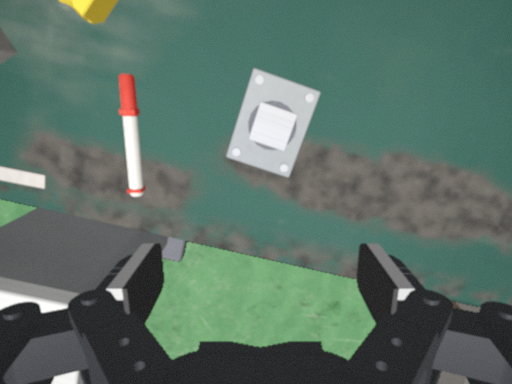

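The wrist view shows the platen at pixel (272,128). It measures centre (0.441,-0.339), yaw about -4.7°, top at 0.030, with the right sizes. Now to the stack.

```bash
python3 -m jog '[0.004,0.02,0,0,0,0.012, 0.013,0.065,0,0,0,0.038, 0.022,0.114,0,0,0,0.067, 0.032,0.162,0,0,0,0.096, 0.041,0.211,0,0,0,0.124, 0.051,0.26,0,0,0,0.153, 0.06,0.309,0,0,0,0.182, 0.069,0.353,0,0,0,0.208, 0.076,0.39,0,0,0,0.229, 0.079,0.406,0,0,0,0.239]' 1
python3 - <<'E'
from h import *
np.set_printoptions(precision=4,suppress=True)
p,d,K,T=snap('wrist','w_stack'); np.savez('ws',p=p,d=d,K=K,T=T)
C=cloud(d,K,T)
for n,c,r,lo,hi in [('whole',(.497,.01),.11,.030,.046),('half',(.466,-.011),.06,.073,.085),('lwbody',(.464,-.011),.04,.12,.13),('lwknob',(.464,-.011),.04,.136,.15),('swbody',(.534,.038),.03,.072,.079),('swknob',(.534,.038),.03,.083,.1)]:
    m=(np.hypot(C[...,0]-c[0],C[...,1]-c[1])<r)&(C[...,2]>lo)&(C[...,2]<hi)
    m=cv2.morphologyEx(m.astype(np.uint8),cv2.MORPH_OPEN,np.ones((3,3)))>0
    q=C[m]
    if len(q)<5: print(n,len(q)); continue
    q2=(q[:,:2]*1000).astype(np.float32); print(n,len(q),np.median(q[:,2]),cv2.minAreaRect(q2),cv2.minEnclosingCircle(q2))
for l in ['large_weight_centre','small_weight_centre']:
  for r in bot.tip_of(l,'wrist'): print(l,r['confidence'],w(r['at'],T))
print(bot.get_obs()['joint_pos'])
E
```

```text
clock: 2.67
eef_pos: [0.4622, -0.011, 0.3041]
tool_rot: [0.935, 0.353, 0.0, -0.0]
ft_force: [0.1, -0.3, 0.6]
grip_width: 0.0857
grasp_force: 0.0
whole 2010 0.03962823891438769 ((526.515869140625, 36.124183654785156), (74.28055572509766, 39.996925354003906), 41.45962142944336) ((526.3429565429688, 35.88967514038086), 41.665672302246094)
half 1119 0.07955878303256414 ((467.1899719238281, -14.427299499511719), (81.42538452148438, 39.538818359375), 41.197044372558594) ((468.3059997558594, -13.766459465026855), 43.40235900878906)
lwbody 255 0.12082729873940568 ((470.00970458984375, -8.85418701171875), (18.06324577331543, 31.597627639770508), 34.722747802734375) ((466.38720703125, -11.36459732055664), 16.40312385559082)
lwknob 676 0.13833455453363075 ((464.97210693359375, -11.367406845092773), (21.90316390991211, 21.88239097595215), 83.37876892089844) ((464.67376708984375, -11.492372512817383), 11.427906036376953)
swbody 0
swknob 303 0.08473639442042319 ((531.2684936523438, 39.02972412109375), (15.065802574157715, 15.093070030212402), 41.92213439941406) ((531.4081420898438, 39.283714294433594), 8.227486610412598)
large_weight_centre 0.9 [ 0.4606 -0.0136  0.1068]
large_weight_centre 0.46 [0.5306 0.0411 0.0638]
small_weight_centre 0.93 [0.5274 0.041  0.0634]
small_weight_centre 0.43 [ 0.4645 -0.0124  0.1097]
[-0.0279  0.1662 -0.0888  1.3162 -0.0009  2.3945]
```

View pics/w_stack.png

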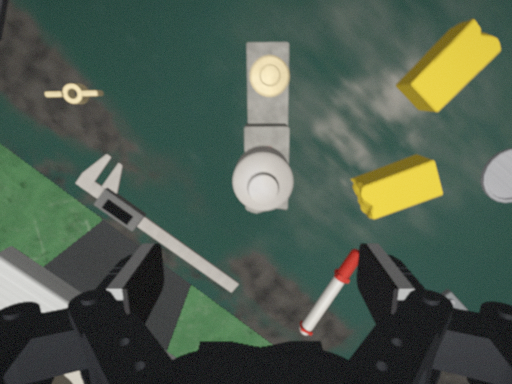

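The wrist view shows the large weight at (263,183) and the brass weight at (268,75), in line on the bar. The large weight measures (0.465,-0.011), top about 0.139, with the stack's yaw at 41.3°, which the tool already matches. Descending.

```bash
python3 -m jog '[0.0035,0.002,-0.015,0,0,0, 0.0035,0.002,-0.05,0,0,0, 0.0035,0.002,-0.09,0,0,0, 0.0035,0.002,-0.13,0,0,0, 0.0035,0.002,-0.16,0,0,0, 0.0035,0.002,-0.175,0,0,0, 0.0035,0.002,-0.178,0,0,0, 0.0035,0.002,-0.178,0,0,0, 0.0035,0.002,-0.178,0,0,0]'
```

```text
clock: 3.57
eef_pos: [0.4657, -0.0124, 0.1624]
tool_rot: [0.936, 0.351, 0.001, 0.0]
ft_force: [-0.5, 0.8, 0.1]
grip_width: 0.0854
grasp_force: 0.0
```

```bash
python3 -m jog '[0,0.001,0,0,0,0, 0,0.001,0,0,0,0, 0,0.001,0,0,0,0, 0,0.001,0,0,0,0, 0,0.001,0,0,0,0, 0,0.001,0,0,0,0, 0,0.001,0,0,0,0, 0,0.001,0,0,0,0, 0,0.001,0,0,0,0, 0,0.001,0,0,0,0]' -1
```

```text
clock: 4.4
eef_pos: [0.466, -0.0105, 0.1629]
tool_rot: [0.936, 0.352, 0.001, 0.001]
ft_force: [-0.5, -1.4, 5.4]
grip_width: 0.0467
grasp_force: 61.1
```

```bash
python3 -m jog '[0,0,0.005,0,0,0, 0,0,0.02,0,0,0, 0,0,0.045,0,0,0, 0,0,0.075,0,0,0, 0,0,0.1,0,0,0, 0.005,0.008,0.115,0,0,0, 0.016,0.024,0.125,0,0,0, 0.035,0.053,0.125,0,0,0, 0.057,0.086,0.125,0,0,0, 0.077,0.116,0.125,0,0,0]'
python3 -m jog '[0.022,0.033,0,0,0,0, 0.044,0.066,0,0,0,0, 0.066,0.099,0,0,0,0, 0.085,0.13,0,0,0,0, 0.1,0.155,0,0,0,0, 0.11,0.173,0,0,0,0, 0.116,0.183,0,0,0,0, 0.118,0.187,0,0,0,0, 0.118,0.187,0,0,0,0]'
python3 - <<'E'
from h import *
np.set_printoptions(precision=4,suppress=True)
p,d,K,T=snap('wrist','w_ldish'); np.savez('wl',p=p,d=d,K=K,T=T)
C=cloud(d,K,T)
m=(np.hypot(C[...,0]-.645,C[...,1]-.26)<.055)&(C[...,2]>.0015)&(C[...,2]<.012)&(d>0)
m=cv2.morphologyEx(m.astype(np.uint8),cv2.MORPH_OPEN,np.ones((3,3)))>0
q=C[m]; q2=(q[:,:2]*1000).astype(np.float32); print(len(q),np.percentile(q[:,2],[10,50,90]),cv2.minEnclosingCircle(q2),cv2.minAreaRect(q2))
for r in bot.tip_of('large_dish_floor','wrist'): print(r['confidence'],w(r['at'],T))
o=bot.get_obs(); print(o['eef_pos'],o['joint_pos'])
E
```

```text
clock: 5.23
eef_pos: [0.5269, 0.0835, 0.2612]
tool_rot: [0.936, 0.352, -0.001, -0.0]
ft_force: [0.7, -0.3, -4.7]
grip_width: 0.0466
grasp_force: 62.6
clock: 5.98
eef_pos: [0.6207, 0.2328, 0.2598]
tool_rot: [0.936, 0.352, -0.001, -0.0]
ft_force: [0.2, 0.5, -4.6]
grip_width: 0.0465
grasp_force: 62.6
5145 [0.002  0.0029 0.0064] ((644.9957275390625, 258.1130676269531), 41.234779357910156) ((645.5661010742188, 258.2786865234375), (81.01823425292969, 81.06348419189453), 78.12760162353516)
0.73 [0.6436 0.258  0.0022]
[0.6206 0.2315 0.2607] [ 0.3571  0.5933  0.4275  1.4073 -0.0003  2.78  ]
```

View pics/w_ldish.png

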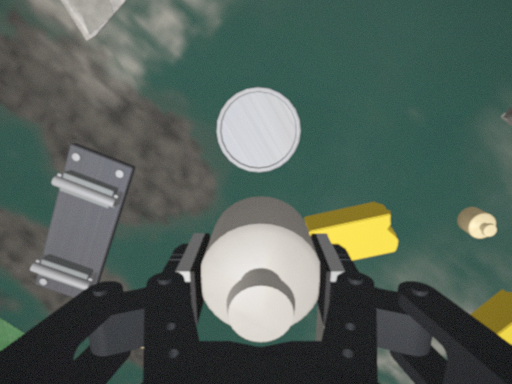

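The view shows the dish centred at (259,129) and the weight held upright in the gripper. The dish centre is (0.645,0.258).

```bash
python3 -m jog '[0.01,0.011,0,0,0,0, 0.0235,0.025,-0.015,0,0,0, 0.0305,0.033,-0.045,0,0,0, 0.0305,0.033,-0.085,0,0,0, 0.0305,0.033,-0.125,0,0,0, 0.0305,0.033,-0.16,0,0,0, 0.0305,0.033,-0.185,0,0,0, 0.0305,0.033,-0.2,0,0,0, 0.0305,0.033,-0.208,0,0,0, 0.0305,0.033,-0.21,0,0,0]'
```

```text
clock: 6.92
eef_pos: [0.6452, 0.2576, 0.0927]
tool_rot: [0.936, 0.351, -0.001, 0.0]
ft_force: [-0.2, 0.8, -4.5]
grip_width: 0.0462
grasp_force: 62.6
```

```bash
python3 -m jog '[0,0,-0.001,0,0,0, 0,0,-0.0025,0,0,0, 0,0,-0.0035,0,0,0, 0,0,-0.005,0,0,0, 0,0,-0.006,0,0,0]'
```

```text
clock: 7.33
eef_pos: [0.6461, 0.2586, 0.0896]
tool_rot: [0.936, 0.352, 0.001, -0.0]
ft_force: [-0.7, -0.0, -4.8]
grip_width: 0.0467
grasp_force: 62.6
```

```bash
python3 -m jog '[0,0,-0.001,0,0,0, 0,0,-0.002,0,0,0, 0,0,-0.003,0,0,0, 0,0,-0.004,0,0,0, 0,0,-0.004,0,0,0]'
```

```text
clock: 7.75
eef_pos: [0.6456, 0.2584, 0.086]
tool_rot: [0.936, 0.352, 0.0, -0.0]
ft_force: [-1.3, -0.5, -1.3]
grip_width: 0.0467
grasp_force: 62.9
```

Contact is starting. One small step more, then I'll release and rise.

```bash
python3 -m jog '[0,0,-0.0005,0,0,0, 0,0,-0.001,0,0,0, 0,0,-0.001,0,0,0]'; python3 -m jog '[0,0,0,0,0,0, 0,0,0,0,0,0, 0,0,0,0,0,0, 0,0,0,0,0,0, 0,0,0,0,0,0, 0,0,0,0,0,0]' 1; python3 -m jog '[0,0,0.004,0,0,0, 0,0,0.015,0,0,0, 0,0,0.035,0,0,0, 0,0,0.065,0,0,0, 0,0,0.105,0,0,0, 0,0,0.145,0,0,0, 0,0,0.18,0,0,0, 0,0,0.21,0,0,0, 0,0,0.225,0,0,0, 0,0,0.23,0,0,0]'
python3 - <<'E'
from h import *
p,d,K,T=snap('wrist','w_l2'); C=cloud(d,K,T)
m=(np.hypot(C[...,0]-.645,C[...,1]-.26)<.05)&(C[...,2]>.054)&(C[...,2]<.075)
q=C[m];print(len(q),np.percentile(q[:,2],[5,50,95]),cv2.minEnclosingCircle((q[:,:2]*1000).astype(np.float32)))
E
```

```text
clock: 8.0
eef_pos: [0.6456, 0.2584, 0.0859]
tool_rot: [0.936, 0.352, 0.0, -0.0]
ft_force: [-4.9, -1.6, 5.7]
grip_width: 0.0469
grasp_force: 63.5
clock: 8.5
eef_pos: [0.6458, 0.2585, 0.0846]
tool_rot: [0.936, 0.352, 0.0, -0.0]
ft_force: [-0.1, -0.7, 0.6]
grip_width: 0.0854
grasp_force: 0.0
clock: 9.33
eef_pos: [0.6467, 0.2589, 0.2738]
tool_rot: [0.936, 0.352, 0.004, -0.0]
ft_force: [0.3, 0.7, 0.1]
grip_width: 0.0855
grasp_force: 0.0
555 [0.0568794  0.06113861 0.06263188] ((643.97119140625, 257.6282653808594), 12.21057415008545)
```

View pics/w_l2.png

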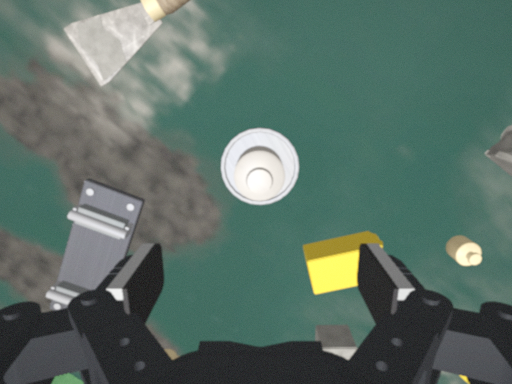

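The large weight stands upright in the dish at (259,172), 1 mm off centre. Next a look at the roller seat on the way back.

```bash
python3 -m jog '[-0.02,-0.001,0,0,0,0, -0.055,-0.003,0,0,0,0, -0.1,-0.005,0.01,0,0,0, -0.145,-0.008,0.02,0,0,0, -0.19,-0.01,0.03,0,0,0, -0.225,-0.012,0.035,0,0,0, -0.242,-0.012,0.035,0,0,0, -0.245,-0.012,0.035,0,0,0, -0.245,-0.012,0.035,0,0,0]'
python3 - <<'E'
from h import *
np.set_printoptions(precision=4,suppress=True)
p,d,K,T=snap('wrist','w_roll'); C=cloud(d,K,T)
for lo,hi in [(.005,.016),(.024,.036)]:
    m=(np.hypot(C[...,0]-.448,C[...,1]-.333)<.1)&(C[...,2]>lo)&(C[...,2]<hi)&(d>0)
    m=cv2.morphologyEx(m.astype(np.uint8),cv2.MORPH_OPEN,np.ones((5,5)))>0
    q=C[m]; print(len(q),np.percentile(q[:,2],[50,98]),cv2.minAreaRect((q[:,:2]*1000).astype(np.float32)))
    n,lab,st,ce=cv2.connectedComponentsWithStats(m.astype(np.uint8))
    for i in range(1,n):
        if st[i,4]>100: q=C[lab==i]; print('  ',st[i],cv2.minAreaRect((q[:,:2]*1000).astype(np.float32)))
for r in bot.tip_of('roller_seat_top','wrist'): print(r['confidence'],w(r['at'],T))
o=bot.get_obs(); print(o['eef_pos'],o['joint_pos'])
E
```

```text
clock: 10.13
eef_pos: [0.4487, 0.2487, 0.2963]
tool_rot: [0.936, 0.352, -0.0, 0.0]
ft_force: [0.2, 1.0, 0.2]
grip_width: 0.0855
grasp_force: 0.0
7467 [0.0096 0.0123] ((445.4365234375, 331.6606750488281), (169.69345092773438, 64.18499755859375), 18.607011795043945)
   [ 191   19   66   51 1656] ((513.0343627929688, 354.4473876953125), (27.135160446166992, 64.30075073242188), 17.971534729003906)
   [ 160   63   82   97 4781] ((444.55242919921875, 331.29925537109375), (87.38185119628906, 64.05056762695312), 18.578405380249023)
   [ 149  157   58   35 1030] ((375.34332275390625, 307.8817138671875), (22.81550407409668, 64.0081787109375), 21.00840187072754)
1174 [0.0286 0.0307] ((445.2379150390625, 331.4046325683594), (110.46700286865234, 59.7674674987793), 18.624286651611328)
   [184  48  59  30 644] ((492.713623046875, 347.2592468261719), (10.21934700012207, 59.47733688354492), 19.14495277404785)
   [153 144  55  27 530] ((398.15631103515625, 315.529296875), (10.061647415161133, 59.69478225708008), 19.692527770996094)
0.72 [0.4445 0.3339 0.0276]
[0.4502 0.2489 0.2961] [ 0.505   0.2729  0.0274  1.3257 -0.0002  2.928 ]
```

View pics/w_roll.png

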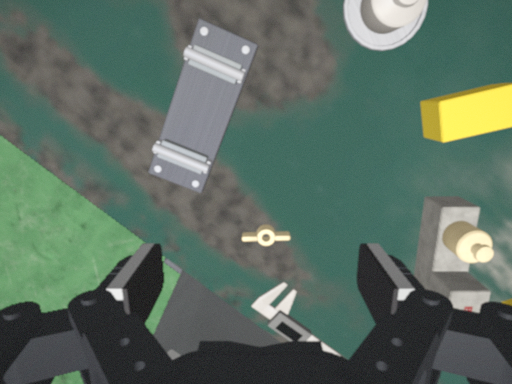

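The roller seat at (205,105) measures centre (0.4455,0.3315), yaw 18.6°, sizes as given. Now to the small weight.

```bash
python3 -m jog '[0.006,-0.015,0,0,0,0, 0.019,-0.048,0,0,0,0, 0.036,-0.092,0,0,0,0, 0.053,-0.136,0,0,0,0, 0.07,-0.18,0,0,0,0, 0.086,-0.22,0,0,0,0, 0.097,-0.248,0,0,0,0, 0.102,-0.26,0,0,0,0, 0.1025,-0.262,0,0,0,0]'
python3 -m jog '[0,0,-0.02,0,0,0, 0,0,-0.06,0,0,0, 0,0,-0.105,0,0,0, 0,0,-0.15,0,0,0, 0,0,-0.185,0,0,0, 0,0,-0.21,0,0,0, 0,0,-0.22,0,0,0, 0,0,-0.222,0,0,0, 0,0,-0.222,0,0,0]'
```

```text
clock: 10.98
eef_pos: [0.5331, 0.0368, 0.2956]
tool_rot: [0.937, 0.35, -0.001, -0.0]
ft_force: [-0.4, -0.0, -0.3]
grip_width: 0.0851
grasp_force: 0.0
clock: 11.73
eef_pos: [0.5319, 0.04, 0.1191]
tool_rot: [0.936, 0.352, -0.0, -0.0]
ft_force: [0.7, 0.4, 1.6]
grip_width: 0.0853
grasp_force: 0.0
```

```bash
python3 -m jog '[0,0,0,0,0,0, 0,0,0,0,0,0, 0,0,0,0,0,0, 0,0,0,0,0,0, 0,0,0,0,0,0, 0,0,0,0,0,0, 0,0,0,0,0,0, 0,0,0,0,0,0, 0,0,0,0,0,0, 0,0,0,0,0,0]' -1
```

```text
clock: 12.57
eef_pos: [0.5324, 0.0392, 0.1206]
tool_rot: [0.936, 0.352, 0.001, 0.0]
ft_force: [-0.3, 0.5, 5.9]
grip_width: 0.0316
grasp_force: 59.2
```

```bash
python3 -m jog '[0,0,0.005,0,0,0, 0,0,0.02,0,0,0, 0,0,0.045,0,0,0, 0,0,0.075,0,0,0, 0.003,-0.008,0.1,0,0,0, 0.01,-0.028,0.115,0,0,0, 0.022,-0.062,0.12,0,0,0, 0.037,-0.104,0.12,0,0,0, 0.052,-0.146,0.12,0,0,0, 0.067,-0.188,0.12,0,0,0]'
python3 -m jog '[0.015,-0.042,0,0,0,0, 0.028,-0.078,0,0,0,0, 0.038,-0.105,0,0,0,0, 0.042,-0.118,0,0,0,0, 0.044,-0.123,0,0,0,0, 0.044,-0.123,0,0,0,0, 0.044,-0.123,0,0,0,0]'
python3 - <<'E'
from h import *
np.set_printoptions(precision=4,suppress=True)
p,d,K,T=snap('wrist','w_sdish'); C=cloud(d,K,T)
m=(np.hypot(C[...,0]-.643,C[...,1]+.238)<.045)&(C[...,2]>.0015)&(C[...,2]<.012)&(d>0)
m=cv2.morphologyEx(m.astype(np.uint8),cv2.MORPH_OPEN,np.ones((3,3)))>0
q=C[m]; q2=(q[:,:2]*1000).astype(np.float32); print(len(q),np.percentile(q[:,2],[10,50,90]),cv2.minEnclosingCircle(q2),cv2.minAreaRect(q2))
for r in bot.tip_of('small_dish_floor','wrist'): print(r['confidence'],w(r['at'],T))
o=bot.get_obs(); print(o['eef_pos'],o['joint_pos'])
E
```

```text
clock: 13.4
eef_pos: [0.5853, -0.1124, 0.2153]
tool_rot: [0.936, 0.352, -0.0, -0.0]
ft_force: [0.9, 0.5, -1.9]
grip_width: 0.032
grasp_force: 59.7
clock: 13.98
eef_pos: [0.62, -0.2085, 0.2148]
tool_rot: [0.936, 0.352, -0.0, -0.001]
ft_force: [-0.8, -0.6, -2.1]
grip_width: 0.0318
grasp_force: 59.8
3685 [0.002  0.003  0.0066] ((638.0914916992188, -241.99163818359375), 32.08916473388672) ((637.907958984375, -241.810302734375), (63.02710723876953, 62.542659759521484), 41.86269760131836)
0.7 [ 0.6366 -0.2433  0.0026]
[ 0.6201 -0.208   0.2152] [-0.3237  0.5947  0.311   1.288   0.0004  2.0973]
```

View pics/w_sdish.png

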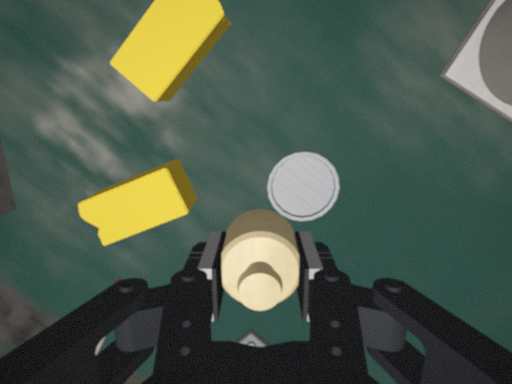

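The dish shows at (303,186), with the weight held upright. The wrist measure gives the dish centre at (0.638,-0.242). Descending there.

```bash
python3 -m jog '[0.008,-0.014,0,0,0,0, 0.02,-0.033,-0.012,0,0,0, 0.024,-0.0405,-0.04,0,0,0, 0.024,-0.0405,-0.075,0,0,0, 0.024,-0.0405,-0.11,0,0,0, 0.024,-0.0405,-0.135,0,0,0, 0.024,-0.0405,-0.148,0,0,0, 0.024,-0.0405,-0.154,0,0,0, 0.024,-0.0405,-0.156,0,0,0, 0.024,-0.0405,-0.156,0,0,0]'
python3 -m jog '[0,0,-0.001,0,0,0, 0,0,-0.002,0,0,0, 0,0,-0.003,0,0,0, 0,0,-0.004,0,0,0, 0,0,-0.005,0,0,0, 0,0,-0.005,0,0,0]'
```

```text
clock: 14.92
eef_pos: [0.6404, -0.2417, 0.0915]
tool_rot: [0.936, 0.352, 0.001, 0.001]
ft_force: [0.8, -0.7, -1.6]
grip_width: 0.032
grasp_force: 59.9
clock: 15.42
eef_pos: [0.6395, -0.242, 0.0862]
tool_rot: [0.936, 0.352, -0.0, -0.0]
ft_force: [0.0, 0.8, -1.5]
grip_width: 0.0318
grasp_force: 60.0
```

```bash
python3 -m jog '[0,0,-0.001,0,0,0, 0,0,-0.0015,0,0,0, 0,0,-0.002,0,0,0, 0,0,-0.0025,0,0,0, 0,0,-0.0025,0,0,0]'
```

```text
clock: 15.83
eef_pos: [0.6396, -0.2419, 0.0841]
tool_rot: [0.936, 0.352, -0.0, -0.0]
ft_force: [-0.5, -0.3, -2.8]
grip_width: 0.0321
grasp_force: 60.0
```

```bash
python3 -m jog '[0,0,-0.0005,0,0,0, 0,0,-0.001,0,0,0, 0,0,-0.0015,0,0,0, 0,0,-0.0015,0,0,0]'
```

```text
clock: 16.17
eef_pos: [0.6397, -0.242, 0.0837]
tool_rot: [0.936, 0.352, 0.0, 0.0]
ft_force: [-1.7, 0.2, 1.0]
grip_width: 0.0319
grasp_force: 60.4
```

Contact. Release and rise.

```bash
python3 -m jog '[0,0,0,0,0,0, 0,0,0,0,0,0, 0,0,0,0,0,0, 0,0,0,0,0,0, 0,0,0,0,0,0, 0,0,0,0,0,0]' 1; python3 -m jog '[0,0,0.004,0,0,0, 0,0,0.015,0,0,0, 0,0,0.035,0,0,0, 0,0,0.065,0,0,0, 0,0,0.105,0,0,0, 0,0,0.145,0,0,0, 0,0,0.18,0,0,0, 0,0,0.21,0,0,0, 0,0,0.225,0,0,0, 0,0,0.23,0,0,0]'
python3 - <<'E'
from h import *
p,d,K,T=snap('wrist','w_s2'); C=cloud(d,K,T)
r=np.hypot(C[...,0]-.639,C[...,1]+.242)
for lo,hi,R in [(.044,.06,.03),(.0055,.01,.04),(.001,.01,.04)]:
    m=(r<R)&(C[...,2]>lo)&(C[...,2]<hi)
    q=C[m];print(len(q),np.percentile(q[:,2],[5,50,95]),cv2.minEnclosingCircle((q[:,:2]*1000).astype(np.float32)))
print(bot.get_obs()['eef_pos'])
cv2.imwrite('pics/w_s2c.png',cv2.resize(p[80:300,150:410,::-1],None,fx=2,fy=2))
E
```

```text
clock: 16.67
eef_pos: [0.6397, -0.242, 0.0831]
tool_rot: [0.936, 0.352, 0.0, 0.0]
ft_force: [-0.8, 0.3, -0.3]
grip_width: 0.0853
grasp_force: 0.0
clock: 17.5
eef_pos: [0.6408, -0.2424, 0.2722]
tool_rot: [0.936, 0.352, 0.003, 0.003]
ft_force: [-0.6, -0.4, -0.3]
grip_width: 0.0854
grasp_force: 0.0
261 [0.0448236  0.04747265 0.04884857] ((638.7987060546875, -242.0023193359375), 8.527935981750488)
610 [0.00560195 0.0065172  0.00773136] ((638.0037841796875, -241.71278381347656), 31.7208251953125)
1780 [0.00147453 0.00341401 0.00728568] ((639.026123046875, -241.92364501953125), 39.63452911376953)
[ 0.64050417 -0.24228592  0.27091132]
```

View pics/w_s2c.png

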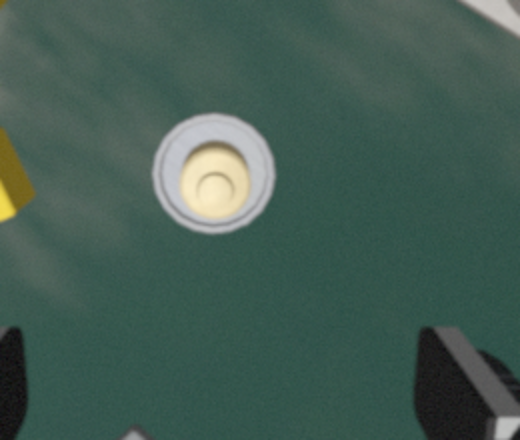

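The small weight stands centred in its dish, with the knob at crop (215,188) and the top at 0.048. Next the half prism.

```bash
python3 -m jog '[-0.011,0.014,0,0,0,0, -0.034,0.045,0,0,0,0, -0.064,0.085,0,0,0,0, -0.095,0.126,0,0,0,0, -0.126,0.167,0,0,0,0, -0.157,0.208,0,0,0,0, -0.185,0.245,0,0,0,0, -0.205,0.271,0,0,0,0, -0.2145,0.284,0,0,0,0, -0.2155,0.285,0,0,0,0]'
cat > m.py <<'E'
from h import *
p,d,K,T=snap('wrist'); C=cloud(d,K,T)
for n,c,r,lo,hi in [('half',(.466,-.013),.07,.073,.085),('whole',(.497,.01),.11,.030,.046)]:
    m=(np.hypot(C[...,0]-c[0],C[...,1]-c[1])<r)&(C[...,2]>lo)&(C[...,2]<hi)
    m=cv2.morphologyEx(m.astype(np.uint8),cv2.MORPH_OPEN,np.ones((3,3)))>0
    q=C[m]
    if len(q)>9: print(n,len(q),np.median(q[:,2]),cv2.minAreaRect((q[:,:2]*1000).astype(np.float32)))
print(bot.get_obs()['eef_pos'])
E
python3 m.py
```

```text
clock: 18.38
eef_pos: [0.4653, -0.0123, 0.2665]
tool_rot: [0.936, 0.353, -0.001, -0.001]
ft_force: [-0.7, 0.3, 0.9]
grip_width: 0.0853
grasp_force: 0.0
half 4640 0.07960664415847213 ((467.0002136230469, -14.336246490478516), (81.71031188964844, 40.052791595458984), 41.39146423339844)
whole 4239 0.03969546230159021 ((526.5176391601562, 36.06262969970703), (74.93236541748047, 40.07879638671875), 41.719425201416016)
[ 0.4665223  -0.01327846  0.26674434]
```

```bash
python3 -m jog '[0,0,-0.02,0,0,0, 0,0,-0.06,0,0,0, 0,0,-0.105,0,0,0, 0,0,-0.145,0,0,0, 0,0,-0.17,0,0,0, 0,0,-0.182,0,0,0, 0,0,-0.186,0,0,0, 0,0,-0.186,0,0,0, 0,0,-0.186,0,0,0]'; python3 -m jog '[0,0,0,0,0,0, 0,0,0,0,0,0, 0,0,0,0,0,0, 0,0,0,0,0,0, 0,0,0,0,0,0, 0,0,0,0,0,0, 0,0,0,0,0,0, 0,0,0,0,0,0, 0,0,0,0,0,0]' -1
```

```text
clock: 19.18
eef_pos: [0.4686, -0.0145, 0.1192]
tool_rot: [0.936, 0.351, 0.001, 0.0]
ft_force: [0.5, -0.1, -0.2]
grip_width: 0.0853
grasp_force: 0.0
clock: 19.93
eef_pos: [0.4681, -0.0141, 0.1193]
tool_rot: [0.936, 0.352, 0.001, 0.001]
ft_force: [0.1, -0.9, 6.0]
grip_width: 0.0389
grasp_force: 61.5
```

```bash
python3 -m jog '[0,0,0.005,0,0,0, 0,0,0.02,0,0,0, 0,0,0.045,0,0,0, 0,0,0.075,0,0,0, 0,-0.01,0.1,0,0,-0.01, -0.003,-0.032,0.115,0,0,-0.03, -0.006,-0.07,0.12,0,0,-0.07, -0.009,-0.115,0.12,0,0,-0.115, -0.012,-0.16,0.12,0,0,-0.16, -0.016,-0.205,0.12,0,0,-0.205]'
python3 -m jog '[-0.004,-0.045,0,0,0,-0.045, -0.008,-0.09,0,0,0,-0.09, -0.011,-0.13,0,0,0,-0.13, -0.014,-0.165,0,0,0,-0.162, -0.016,-0.188,0,0,0,-0.182, -0.016,-0.198,0,0,0,-0.192, -0.016,-0.201,0,0,0,-0.196, -0.016,-0.201,0,0,0,-0.196, -0.016,-0.201,0,0,0,-0.196]'
python3 - <<'E'
from h import *
p,d,K,T=snap('wrist','w_hold'); C=cloud(d,K,T)
o=bot.get_obs(); q=o['tool_rot']; print(o['eef_pos'],np.degrees(2*np.arctan2(q[1],q[0])),o['joint_pos'])
m=(np.hypot(C[...,0]-.4414,C[...,1]+.3392)<.08)&(C[...,2]>.16)&(C[...,2]<.187)
q=C[m]; print(len(q),np.percentile(q[:,2],[5,50,95]),cv2.minAreaRect((q[:,:2]*1000).astype(np.float32)))
E
```

```text
clock: 20.77
eef_pos: [0.4536, -0.1789, 0.214]
tool_rot: [0.988, 0.152, -0.001, -0.001]
ft_force: [0.6, -0.4, -3.3]
grip_width: 0.0394
grasp_force: 60.9
clock: 21.52
eef_pos: [0.4415, -0.3375, 0.2138]
tool_rot: [0.999, -0.041, -0.001, -0.001]
ft_force: [1.0, 0.5, -2.7]
grip_width: 0.0396
grasp_force: 60.9
[ 0.44167548 -0.33729723  0.21403878] -4.649411846742706 [-6.52412806e-01  4.03712739e-01 -4.42659658e-03  1.16407672e+00
  5.19809254e-04  2.57032702e+00]
20672 [0.16838351 0.1741183  0.17979734] ((448.1630554199219, -338.4693603515625), (74.34040069580078, 73.29547119140625), 38.48899459838867)
```

View pics/w_hold.png

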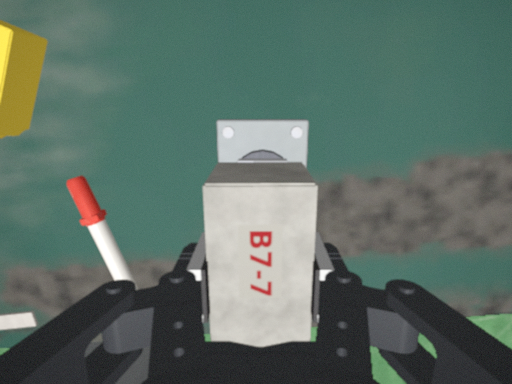

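The held block is square to the platen base, whose edge shows at (262,140). Checking how centred it sits in the grip.

Run:
```python
from h import *
p,d,K,T=snap('wrist'); C=cloud(d,K,T)
e=np.array(bot.get_obs()['eef_pos']); a=np.radians(-4.65); ux=np.array([np.cos(a),np.sin(a)]); uy=np.array([-np.sin(a),np.cos(a)])
v,u=np.mgrid[:384,:512]
s=(C[...,:2]-e[:2])@ux; t=(C[...,:2]-e[:2])@uy
m=(u>200)&(u<322)&(v>150)&(v<335)&(C[...,2]>.13)&(C[...,2]<.19)
print(np.percentile(C[m][:,2],[5,50,95]))
top=m&(C[...,2]>.168)
print('front',np.percentile(s[top],[90,98,99.5]),'lat',np.percentile(t[top&(s>.02)],[1,99]))
fr=m&(C[...,2]<.16); print('frontface',fr.sum(),np.median(s[fr]))
```

```text
[0.15584325 0.17423878 0.17576348]
front [0.03556224 0.03957902 0.03980271] lat [-0.02011305  0.01908449]
frontface 1259 0.0396360207932486
```

```bash
python3 -m jog '[0.001,-0.002,-0.01,0,0,0, 0.0015,-0.0025,-0.03,0,0,0, 0.0015,-0.0025,-0.06,0,0,0, 0.0015,-0.0025,-0.09,0,0,0, 0.0015,-0.0025,-0.11,0,0,0, 0.0015,-0.0025,-0.117,0,0,0, 0.0015,-0.0025,-0.119,0,0,0, 0.0015,-0.0025,-0.121,0,0,0, 0.0015,-0.0025,-0.123,0,0,0, 0.0015,-0.0025,-0.123,0,0,0]'
python3 -m jog '[0,0,-0.001,0,0,0, 0,0,-0.002,0,0,0, 0,0,-0.003,0,0,0, 0,0,-0.004,0,0,0, 0,0,-0.0045,0,0,0, 0,0,-0.0045,0,0,0]'
```

```text
clock: 22.45
eef_pos: [0.4435, -0.3412, 0.1169]
tool_rot: [0.999, -0.041, 0.001, 0.001]
ft_force: [0.9, 0.0, -3.4]
grip_width: 0.0393
grasp_force: 60.9
clock: 22.95
eef_pos: [0.4428, -0.3407, 0.1122]
tool_rot: [0.999, -0.042, -0.0, -0.0]
ft_force: [0.6, -0.4, -3.3]
grip_width: 0.0389
grasp_force: 60.9
```

```bash
python3 -m jog '[0,0.0015,-0.001,0,0,0, 0,0.0015,-0.002,0,0,0, 0,0.0015,-0.003,0,0,0, 0,0.0015,-0.0035,0,0,0, 0,0.0015,-0.0035,0,0,0]'
```

```text
clock: 23.37
eef_pos: [0.4428, -0.3395, 0.1095]
tool_rot: [0.999, -0.042, -0.0, -0.0]
ft_force: [1.2, 1.5, -2.8]
grip_width: 0.0395
grasp_force: 61.1
```

```bash
python3 -m jog '[0,0,-0.0005,0,0,0, 0,0,-0.001,0,0,0, 0,0,-0.0015,0,0,0, 0,0,-0.0015,0,0,0]'
```

```text
clock: 23.7
eef_pos: [0.4428, -0.3396, 0.1093]
tool_rot: [0.999, -0.042, 0.0, 0.0]
ft_force: [-2.9, 2.2, 5.8]
grip_width: 0.0393
grasp_force: 62.1
```

Contact. Release, rise and check.

```bash
python3 -m jog '[0,0,0,0,0,0, 0,0,0,0,0,0, 0,0,0,0,0,0, 0,0,0,0,0,0, 0,0,0,0,0,0, 0,0,0,0,0,0]' 1; python3 -m jog '[0,0,0.004,0,0,0, 0,0,0.015,0,0,0, 0,0,0.035,0,0,0, 0,0,0.065,0,0,0, 0,0,0.105,0,0,0, 0,0,0.145,0,0,0, 0,0,0.18,0,0,0, 0,0,0.2,0,0,0, 0,0,0.21,0,0,0, 0,0,0.21,0,0,0]'
python3 - <<'E'
from h import *
for c in ['wrist','top']:
    p,d,K,T=snap(c,c+'_h2'); C=cloud(d,K,T)
    for lo,hi in [(.063,.078),(.005,.016)]:
        m=(np.hypot(C[...,0]-.442,C[...,1]+.338)<.075)&(C[...,2]>lo)&(C[...,2]<hi)&(d>0)
        m=cv2.morphologyEx(m.astype(np.uint8),cv2.MORPH_OPEN,np.ones((3,3)))>0
        q=C[m]; print(c,len(q),np.median(q[:,2]),cv2.minAreaRect((q[:,:2]*1000).astype(np.float32)))
    if c=='wrist': q=C[(np.hypot(C[...,0]-.442,C[...,1]+.338)<.06)&(C[...,2]>.06)]; print(np.percentile(q[:,2],[5,50,95]))
E
```

```text
clock: 24.2
eef_pos: [0.4429, -0.3396, 0.1082]
tool_rot: [0.999, -0.042, -0.0, -0.0]
ft_force: [-0.1, -0.6, 0.6]
grip_width: 0.0855
grasp_force: 0.0
clock: 25.03
eef_pos: [0.4436, -0.3402, 0.2792]
tool_rot: [0.999, -0.042, 0.002, 0.001]
ft_force: [-0.5, 0.3, 0.7]
grip_width: 0.0853
grasp_force: 0.0
wrist 3940 0.06960862046608093 ((442.5697326660156, -339.9601745605469), (40.03853225708008, 81.2218246459961), 85.47553253173828)
wrist 2809 0.009617097069757163 ((442.163330078125, -339.2339782714844), (76.07498168945312, 99.03155517578125), 85.3248291015625)
[0.0694847  0.27504235 0.29651302]
top 234 0.07016639453760976 ((443.9172058105469, -339.8412170410156), (41.41828536987305, 80.55836486816406), 85.70096588134766)
top 312 0.010401180302102686 ((442.38372802734375, -338.2189025878906), (74.87303161621094, 98.85734558105469), 85.33380889892578)
```

View pics/wrist_h2.png

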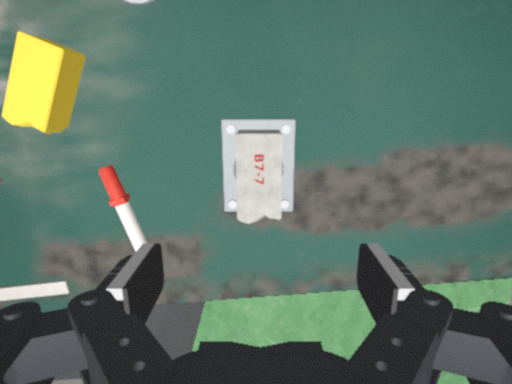

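The half prism lies flat on the platen, centred within 1 mm and aligned within 0.3°. Its printed face is at (258,175). For the whole prism, the last joint's range demands the half-turned grasp (tool yaw 221°), so I turn while travelling.

```bash
python3 -m jog '[0.003,0.012,0,0,0,0.049, 0.006,0.024,0,0,0,0.099, 0.009,0.036,0,0,0,0.148, 0.012,0.048,0,0,0,0.197, 0.015,0.06,0,0,0,0.246, 0.019,0.073,0,0,0,0.296, 0.022,0.085,0,0,0,0.345, 0.025,0.097,0,0,0,0.394, 0.028,0.109,0,0,0,0.444, 0.031,0.121,0,0,0,0.493]'
python3 -m jog '[0.003,0.012,0,0,0,0.049, 0.006,0.024,0,0,0,0.099, 0.009,0.036,0,0,0,0.148, 0.012,0.048,0,0,0,0.197, 0.015,0.06,0,0,0,0.246, 0.019,0.073,0,0,0,0.296, 0.022,0.085,0,0,0,0.345, 0.025,0.097,0,0,0,0.394, 0.028,0.109,0,0,0,0.444, 0.031,0.121,0,0,0,0.493]'
python3 -m jog '[0.003,0.012,0,0,0,0.049, 0.006,0.024,0,0,0,0.099, 0.009,0.036,0,0,0,0.148, 0.012,0.048,0,0,0,0.197, 0.015,0.06,0,0,0,0.246, 0.019,0.073,0,0,0,0.296, 0.022,0.085,0,0,0,0.345, 0.025,0.097,0,0,0,0.394, 0.028,0.109,0,0,0,0.444, 0.031,0.121,0,0,0,0.493]'
python3 -m jog '[0.003,0.012,0,0,0,0.049, 0.006,0.024,0,0,0,0.099, 0.009,0.036,0,0,0,0.148, 0.012,0.048,0,0,0,0.197, 0.015,0.06,0,0,0,0.246, 0.019,0.073,0,0,0,0.296, 0.022,0.085,0,0,0,0.345, 0.025,0.097,0,0,0,0.394, 0.03,0.12,0,0,0,0.48, 0.03,0.121,0,0,0,0.494]'
python3 m.py; python3 -c "
from workcell import bot
import numpy as np
o=bot.get_obs();q=o['tool_rot'];print(o['joint_pos'],np.degrees(2*np.arctan2(q[1],q[0])))"
```

```text
clock: 25.97
eef_pos: [0.4668, -0.2418, 0.2739]
tool_rot: [0.899, 0.438, -0.001, -0.002]
ft_force: [0.2, 1.0, -0.8]
grip_width: 0.0852
grasp_force: 0.0
clock: 26.8
eef_pos: [0.4915, -0.1452, 0.274]
tool_rot: [0.584, 0.812, -0.001, -0.002]
ft_force: [0.6, 0.6, -0.4]
grip_width: 0.0853
grasp_force: 0.0
clock: 27.63
eef_pos: [0.5163, -0.0486, 0.274]
tool_rot: [0.131, 0.991, -0.0, -0.002]
ft_force: [-0.3, 0.1, -0.3]
grip_width: 0.0852
grasp_force: 0.0
clock: 28.47
eef_pos: [0.5408, 0.0497, 0.2738]
tool_rot: [-0.356, 0.934, 0.001, -0.002]
ft_force: [0.9, -0.1, 0.2]
grip_width: 0.0852
grasp_force: 0.0
whole 8163 0.03965386180680347 ((495.16973876953125, 7.173286437988281), (159.89088439941406, 40.077720642089844), 41.6871223449707)
[0.54049076 0.04895199 0.27383458]
[ 9.01733204e-02  3.42092135e-01  6.52433846e-02  1.29834433e+00
  3.52009635e-04 -6.39344194e-01] 221.79823030130953
```

```bash
python3 -m jog '[-0.01,-0.009,-0.005,0,0,0, -0.03,-0.028,-0.02,0,0,0, -0.048,-0.044,-0.045,0,0,0, -0.0565,-0.052,-0.085,0,0,0, -0.0565,-0.052,-0.13,0,0,0, -0.0565,-0.052,-0.175,0,0,0, -0.0565,-0.052,-0.21,0,0,0, -0.0565,-0.052,-0.232,0,0,0, -0.0565,-0.052,-0.241,0,0,0, -0.0565,-0.052,-0.242,0,0,0]'
python3 -m jog '[0,0,0,0,0,0, 0,0,0,0,0,0]'
```

```text
clock: 29.35
eef_pos: [0.4936, 0.0057, 0.08]
tool_rot: [-0.352, 0.936, 0.001, -0.003]
ft_force: [-0.2, -0.2, -0.1]
grip_width: 0.0851
grasp_force: 0.0
clock: 29.52
eef_pos: [0.4969, 0.006, 0.0836]
tool_rot: [-0.353, 0.936, -0.0, 0.001]
ft_force: [0.0, -0.5, -0.8]
grip_width: 0.0853
grasp_force: 0.0
```

```bash
python3 -m jog '[0,0,0,0,0,0, 0,0,0,0,0,0, 0,0,0,0,0,0, 0,0,0,0,0,0, 0,0,0,0,0,0, 0,0,0,0,0,0, 0,0,0,0,0,0, 0,0,0,0,0,0, 0,0,0,0,0,0]' -1
```

```text
clock: 30.27
eef_pos: [0.4963, 0.0064, 0.0837]
tool_rot: [-0.353, 0.936, 0.0, 0.001]
ft_force: [-1.2, 1.2, 5.4]
grip_width: 0.0393
grasp_force: 63.5
```

```bash
python3 -m jog '[0,0,0.005,0,0,0, 0,0,0.02,0,0,0, 0,0,0.045,0,0,0, 0,0,0.075,0,0,0, -0.002,0.01,0.098,0,0,-0.005, -0.005,0.03,0.108,0,0,-0.015, -0.01,0.065,0.11,0,0,-0.032, -0.016,0.105,0.11,0,0,-0.052, -0.023,0.147,0.11,0,0,-0.072, -0.03,0.189,0.11,0,0,-0.093]'
python3 -m jog '[-0.007,0.042,0,0,0,-0.021, -0.014,0.084,0,0,0,-0.042, -0.02,0.124,0,0,0,-0.062, -0.025,0.16,0,0,0,-0.08, -0.029,0.188,0,0,0,-0.095, -0.032,0.206,0,0,0,-0.103, -0.0335,0.215,0,0,0,-0.107, -0.0335,0.217,0,0,0,-0.107, -0.0335,0.217,0,0,0,-0.107, -0.0335,0.217,0,0,0,-0.107]'
cat > r.py <<'E'
from h import *
p,d,K,T=snap('wrist','w_r%d'%int(bot.get_obs()['clock']*10)); C=cloud(d,K,T)
o=bot.get_obs(); e=np.array(o['eef_pos']); q=o['tool_rot']; yaw=2*np.arctan2(q[1],q[0]); print(e,np.degrees(yaw)-180,o['joint_pos'])
ux=np.array([np.cos(yaw),np.sin(yaw)]); uy=np.array([-ux[1],ux[0]])
s=(C[...,:2]-e[:2])@ux; t=(C[...,:2]-e[:2])@uy; zt=e[2]-.0437
m=(abs(t)<.03)&(s>.03)&(s<.1)&(abs(C[...,2]-zt)<.008)
print('top z',np.median(C[m][:,2])-zt,'front',np.percentile(s[m],[95,99,99.8]))
for a in (.04,.05,.06,.07):
    k=m&(abs(s-a)<.004); print(a,k.sum(),(np.percentile(t[k],1)+np.percentile(t[k],99))/2)
E
python3 r.py
```

```text
clock: 31.1
eef_pos: [0.4708, 0.1579, 0.17]
tool_rot: [-0.263, 0.965, -0.0, -0.001]
ft_force: [0.0, -0.5, -6.3]
grip_width: 0.039
grasp_force: 62.0
clock: 31.93
eef_pos: [0.4451, 0.3296, 0.1701]
tool_rot: [-0.159, 0.987, -0.001, -0.001]
ft_force: [0.2, -0.4, -6.9]
grip_width: 0.0392
grasp_force: 61.9
[0.44526102 0.32945667 0.17034819] 18.327372033883933 [ 6.37242667e-01  4.38038593e-01 -7.39504056e-02  1.06024074e+00
 -5.40438997e-04  3.17370069e-01]
top z -0.00034256117331349367 front [0.07841463 0.08027832 0.08060681]
0.04 2342 0.00043549842899447133
0.05 2528 0.0004597873709096794
0.06 2746 0.000535850604180441
0.07 2947 0.0005646433049409198
```

```bash
python3 -m jog '[0.0005,0.002,-0.005,0,0,0, 0.0005,0.0033,-0.018,0,0,0, 0.0005,0.0033,-0.035,0,0,0, 0.0005,0.0033,-0.05,0,0,0, 0.0005,0.0033,-0.059,0,0,0, 0.0005,0.0033,-0.063,0,0,0, 0.0005,0.0033,-0.065,0,0,0, 0.0005,0.0033,-0.066,0,0,0, 0.0005,0.0033,-0.066,0,0,0]'
```

```text
clock: 32.73
eef_pos: [0.446, 0.3337, 0.1182]
tool_rot: [-0.16, 0.987, 0.0, 0.0]
ft_force: [-0.0, -0.3, -6.4]
grip_width: 0.0394
grasp_force: 62.0
```

```bash
python3 -m jog '[0,-0.0015,-0.001,0,0,0, 0,-0.0015,-0.0025,0,0,0, 0,-0.0015,-0.0035,0,0,0, 0,-0.0015,-0.0045,0,0,0, 0,-0.0015,-0.005,0,0,0, 0,-0.0015,-0.005,0,0,0]'
```

```text
clock: 33.23
eef_pos: [0.4456, 0.3322, 0.1138]
tool_rot: [-0.16, 0.987, -0.0, -0.0]
ft_force: [-0.1, -0.1, -4.8]
grip_width: 0.0388
grasp_force: 62.0
```

```bash
python3 -m jog '[0,0,-0.0005,0,0,0, 0,0,-0.001,0,0,0, 0,0,-0.0015,0,0,0, 0,0,-0.0015,0,0,0]'
```

```text
clock: 33.57
eef_pos: [0.4456, 0.3323, 0.1136]
tool_rot: [-0.16, 0.987, 0.0, 0.0]
ft_force: [-3.0, -2.2, 2.3]
grip_width: 0.039
grasp_force: 63.0
```

```bash
python3 -m jog '[0,0,0,0,0,0, 0,0,0,0,0,0, 0,0,0,0,0,0, 0,0,0,0,0,0, 0,0,0,0,0,0, 0,0,0,0,0,0]' 1; python3 -m jog '[0,0,0.004,0,0,0, 0,0,0.015,0,0,0, 0,0,0.035,0,0,0, 0,0,0.065,0,0,0, 0,0,0.105,0,0,0, 0,0,0.145,0,0,0, 0.015,0.005,0.18,0,0,0, 0.04,0.013,0.2,0,0,0, 0.065,0.022,0.21,0,0,0, 0.07,0.024,0.21,0,0,0]'
python3 -m jog '[0,0,0,0,0,0, 0,0,0,0,0,0, 0,0,0,0,0,0]'
python3 - <<'E'
from h import *
p,d,K,T=snap('wrist','w_end'); C=cloud(d,K,T)
pt,dt,Kt,Tt=snap('top','t_end'); Ct=cloud(dt,Kt,Tt)
for n,X,D in (('wrist',C,d),('top',Ct,dt)):
    for lo,hi in [(.063,.078),(.005,.016)]:
        m=(np.hypot(X[...,0]-.4455,X[...,1]-.3315)<.1)&(X[...,2]>lo)&(X[...,2]<hi)&(D>0)
        m=cv2.morphologyEx(m.astype(np.uint8),cv2.MORPH_OPEN,np.ones((3,3)))>0
        q=X[m]; print(n,len(q),np.percentile(q[:,2],[2,50,98]),cv2.minAreaRect((q[:,:2]*1000).astype(np.float32)))
cv2.imwrite('pics/end.png',np.hstack([cv2.resize(p[:,:,::-1],(400,300)),cv2.resize(pt[130:280,110:400,::-1],(400,300))]))
E
```

```text
clock: 34.07
eef_pos: [0.4458, 0.3324, 0.1127]
tool_rot: [-0.16, 0.987, 0.0, 0.0]
ft_force: [0.3, 0.4, 0.0]
grip_width: 0.0851
grasp_force: 0.0
clock: 34.9
eef_pos: [0.5048, 0.3528, 0.2846]
tool_rot: [-0.159, 0.987, 0.002, 0.004]
ft_force: [0.5, -0.2, -0.5]
grip_width: 0.0853
grasp_force: 0.0
clock: 35.15
eef_pos: [0.5004, 0.3509, 0.2796]
tool_rot: [-0.16, 0.987, -0.001, -0.002]
ft_force: [0.4, 1.1, -1.0]
grip_width: 0.0857
grasp_force: 0.0
wrist 9494 [0.0679562  0.06960225 0.07109567] ((444.96673583984375, 331.4092712402344), (159.69442749023438, 40.1370735168457), 18.56979751586914)
wrist 2085 [0.00776237 0.00958358 0.01156578] ((445.5887145996094, 330.66278076171875), (169.61090087890625, 64.11609649658203), 18.507978439331055)
top 882 [0.06522425 0.06960005 0.07360261] ((446.990234375, 331.759521484375), (160.4844970703125, 41.9121208190918), 18.761856079101562)
top 286 [0.00556756 0.00973061 0.01370165] ((454.2215881347656, 309.1798095703125), (169.95948791503906, 20.10110092163086), 17.930490493774414)
```

View pics/end.png

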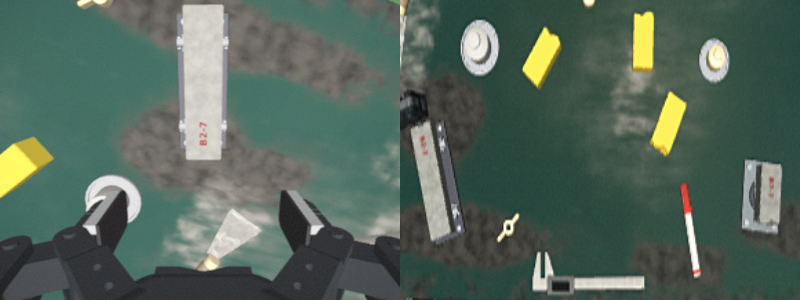

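The picture shows the whole prism flat across the rollers at (200,85) in the left half, within 1 mm and 0.1° of the seat. The right half shows both weights standing in their dishes at (478,45) and (715,58), and the half prism on the platen at (765,195). The robot is clear.

```bash
python3 -c "
from workcell import bot
print(bot.job_done())"
```

```text
the job is handed in; nothing more can be done
None
```

I took the stack apart from the top and handed the job in at about 35 s: both weights stand in their dishes, and the half prism on the platen and the whole prism on the rollers measure within about 1 mm of centre and 0.3° of line (no verdict came back).

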